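Close and bolt the tile sample case

ROBOT

A 7-joint arm with a two-finger parallel gripper is mounted at the origin on the work surface. World frame = base frame: x ahead of the robot, y to its left, z up, the work surface at z = 0. Lengths are in m, angles in degrees, forces in N, time in s.
With the tool pointing down it reaches from about 0.425 to 0.875 m from the base axis. Payload 4.7 kg.
Tool frame: the origin (TCP) lies at the very end of the fingers, on their centre line; the grasp point (between the pads) lies 19 mm behind it; z points along the fingers, y is the line along which they close (so a half turn about z gives the same grasp; the last joint's range is limited). The gripper opens to 87 mm and grips with 3 to 60 N. Pads are 19 mm wide; open, the fingers measure 117 mm over their backs; the gripper's body (75 mm by 190 mm) begins 51 mm behind the grasp point.
Start: joints at [67.271, 18.392, -4.016, 83.108, 1.295, 78.541, -3.26], TCP at [0.26, -0.596, 0.223] pointing down, gripper open.
Joint ranges: [-163.93, 163.93], [-17.29, 119.83], [-79.2, 71.16], [3.27, 140.29], [-89.18, 269.18], [5.43, 117.66], [-154.24, 154.24]. Speed limits (degrees/s): [147.25, 147.25, 180, 180, 180, 180, 180].

INTERFACE

Orientations are given as [roll, pitch, yaw] about the fixed x, y, z axes, in that order (R = Rz(yaw) Ry(pitch) Rx(roll)).
In Python, from cell import get_obs, eyes, env gives the robot as it stands.
- The arm moves only by the tool servo_tool, never from a script. Its argument "series" is a list that holds one entry, the list of rows, each a list of 7 numbers: the shift along the tool's x, y, z in units of 300 mm (1.0 is 300 mm), then the turn, a rotation vector about the tool's x, y, z in units of pi rad (1.0 is pi rad), then the opening, from 0 (shut) to 1 (fully open). In form: [[[tx, ty, tz, wx, wy, wz, gripper], ...]]. A call has 1 to 12 rows; each row is the pose to reach, as a shift and turn from the pose commanded when the call began, along the tool's axes at that moment, turning the shorter way round; what a row does not reach only later rows make up. A row lasts 1/12 s, in which the tool goes at most 41.7 mm and 7.16 degrees, less where a joint would pass 70% of its speed; a pose out of reach is approached as far as the arm can. A call with a number of a shift or a turn outside -1 to 1 is refused whole. A call with a gripper value outside its range is refused whole. The fingers move at their own pace and stop on an object; "grip_force" is the grip in N (left out, the last holds). Time passes only in rows, so rows that repeat a pose let the fingers close. It gives the time, the measured TCP pose, the force, the opening and the grip force at its end, in the units of the state.
- get_obs(): the state, without advancing time (a new reading comes with each control period).
- eyes.read_camera(name): name is "scene" or "top" or "wrist"; returns a dict with "frame" (384x512x3 uint8, red, green, blue), "depth" (384x512 float32, m along the optical axis (not along the pixel's ray), 0 where there is no reading), "fx", "fy", "cx", "cy" (pixels), "distortion" ([k1, k2, p1, p2, k3] as OpenCV has them; the pictures are not rectified), "origin" and "rotation" of the camera in the world; the wrist camera has in their place "mount" (4x4, takes a point from camera to tool coordinates, whose origin is the TCP and whose axes are the flange's). Camera axes: x right, y down, z forward; pixel columns grow to the right and rows downward; lengths in m; the calibration is good to about 2 mm. A picture is of the moment at which its call begins: read the wrist's pose just before it.
- env.sign_off(): hands the job in; it is judged then, once.
The state is a dict: "time_s": time; "qpos": joint angles; "joint_velocities": joint speeds; "effort": joint torques, N m; "tool_pos": TCP position; "tool_rot": TCP orientation; "force": force on the tool from outside, world axes, zero at the start; "wrist_torque": the same for the moment, N m; "grip_width": finger opening in m; "grasp_force": force on a finger pad.
Only numpy, scipy, OpenCV 4.12 (cv2) and the standard library are available. Lean on these libraries where they do the work, as an engineer would, in place of code of your own. Each camera call takes 0.05 s, during which the arm holds its last target. There are 200 camera calls.

TASK

Close up the wooden tile case on the bench: with the fingertips push its open lid gently down until it is fully shut, and only then push the red tab of the steel bolt fully home so that the bolt lies over the lid. Push the lid and the tab without taking hold of them, and leave the jar, the bottle and the bowl standing where they are.

Things in the scene. Friction and masses are not known exactly. Their poses are not given: they have to be found in the camera images.
- case: Low wooden case of decorated tiles, fixed to the bench: 240 mm along its x, 200 along its y, walls 60 high. Origin: centre of its underside, on the bench; z up. The lid is hinged on its +y rim (robot's left), the bolt is on its -y side. Outside the middle of the -y wall stands a fixed bolt block, 56 mm along x, reaching 60 mm out from the wall, 73 mm high.
- lid_hinge (a point): Middle of the lid's hinge line, which runs along the case's x at the top of the +y wall, 60 mm above the bench, in the lid's inner face. Turns with the lid. Lid axes: x along the hinge (the case's x), -y from hinge to free edge, z out of the outer face (up when shut).
- lid_edge (a point): Middle of the lid's free edge, on the outer face; axes as lid_hinge, from which it lies 200 mm along -y and 12 mm along z. The lid is a flat board, painted tiles on its outer face, 240 mm along the hinge, 200 mm from hinge to free edge, 12 mm thick, about 0.5 kg, no handle. When shut its outer face is 72 mm above the bench.
- lid (a joint): Lid angle, rad: 0 fully shut, 1.57 upright, up to 1.8 (leaning back outwards). It starts open. The hinge is stiff: the lid stays where it is left and takes about 0.7 N m to turn (about 4 N near the free edge), plus or minus its weight. It is shut by pushing on the outer face.
- bolt_tab (a point): Centre of the top of the bolt's upright red tab: 44 mm wide along the case's x, 10 mm thick along its y, 24 mm above the bolt plate, its top 106 mm above the bench. Axes as the case's. The steel bolt plate (34 mm wide, 74 to 82 mm above the bench) runs 62 mm in +y from the tab's middle; beyond the tab's outer (-y) face nothing stands at its height.
- bolt (a joint): Travel of the bolt along the case's +y, m: 0 drawn back (its tip 8 mm clear of the shut lid's edge), 0.036 fully home against its stop, over the lid. It slides with about 2 N of friction, no spring, and stays where it is left.
- jar: White ceramic jar with a knobbed lid made in one piece, 74 mm across, 80 mm high; origin: centre of its underside. Leave it alone.
- glaze: Blue glaze bottle with white cap, 44 mm across, 100 mm high; origin: centre of its underside. Leave it alone.
- bowl: Small green glazed bowl, 84 mm across, 45 mm high; origin: centre of its underside. Leave it alone.

How it is judged:
By the outcome, as a careful person would: the job done as asked, in the order asked, and still so for the second after the job is handed in, with the robot touching nothing.
It also fails if it takes over 48 s, if anything falls off the work surface, if the arm or the gripper's body presses on something with over 40 N, if the wrist force passes 120 N, or if a joint passes its speed limit or range.

## Working session

There is one attempt and no reset: what is moved stays moved. The work goes in short steps, Python scripts to look and compute and a tool call to move; the robot and the scene stay as the last step left them, time stands still between calls to the robot, and variables do not carry over. Pictures are saved under pics/ and viewed, at most 10 in all, crops included, and the job is handed in when it is done.

Besides the shell and the picture viewer there is one more tool, called after ">>>" as name(argument=value, ...), one argument or row to a line, values as JSON. servo_tool: Moves the arm, as the interface text tells. Shifts and turns lie within -1 to 1; 1 stands for 300 mm of shift or pi rad of turn. Its arguments: {"type":"object","properties":{"series":{"type":"array"},"grip_force":{"type":"number"}},"required":["series"]}

```bash
mkdir -p pics; ls
cat > h.py <<'E'
import numpy as np, cv2
from cell import get_obs, eyes, env
from scipy.spatial.transform import Rotation as R
def cloud(c, s=1):
    h,w=c["depth"].shape
    v,u=np.mgrid[0:h,0:w]
    K=np.array([[c["fx"],0,c["cx"]],[0,c["fy"],c["cy"]],[0,0,1.]])
    p=cv2.undistortPoints(np.stack([u,v],-1).reshape(-1,1,2).astype(np.float64),K,np.array(c["distortion"],float)).reshape(h,w,2)
    d=c["depth"].astype(float)
    P=np.dstack([p[...,0]*d,p[...,1]*d,d])
    if "mount" in c:
        return P
    return P@np.array(c["rotation"]).T+np.array(c["origin"])
def save(c,n): cv2.imwrite(n,c["frame"][...,::-1])
E
python3 - <<'E'
from h import *
for n in("scene","top"):
    c=eyes.read_camera(n); save(c,f"pics/{n}.png"); np.savez(n+".npz",P=cloud(c),f=c["frame"]); print(n,c["origin"],np.array(c["rotation"]).round(3).tolist())
print(get_obs())
E
```

```text
picsTraceback (most recent call last):
  File "<stdin>", line 3, in <module>
  File "h.py", line 13, in cloud
    return P@np.array(c["rotation"]).T+np.array(c["origin"])
           ~~~~~~~~~~~~~~~~~~~~~~~~~~~^~~~~~~~~~~~~~~~~~~~~~
ValueError: operands could not be broadcast together with shapes (384,512) (3,)
```

```bash
sed -i 's/np.array(c\["rotation"\]).T/rot(c["rotation"]).T/' h.py
cat >> h.py <<'E'
def rot(r): return R.from_euler("xyz",r,degrees=True).as_matrix()
E
python3 - <<'E'
from h import *
for n in("scene","top"):
    c=eyes.read_camera(n); save(c,f"pics/{n}.png"); np.savez(n+".npz",P=cloud(c),f=c["frame"]); print(n,c["origin"],c["rotation"])
    P=cloud(c); print(P[200:390:60,100:500:130].round(3).tolist())
print(get_obs())
E
```

```text
scene [ 1.16765333 -0.67989104  0.7986104 ] [-126.8717553     0.84045968   37.03918135]
[[[0.174, -0.129, -0.003], [0.498, 0.03, 0.045], [0.737, 0.276, -0.001], [0.857, 1.554, -0.751]], [[0.361, -0.273, -0.002], [0.608, -0.102, 0.005], [0.844, 0.078, -0.001], [0.991, 1.116, -0.743]], [[0.502, -0.38, -0.001], [0.716, -0.228, 0.002], [0.924, -0.07, -0.002], [1.09, 0.804, -0.757]], [[0.61, -0.462, -0.003], [0.801, -0.327, 0.0], [0.818, 0.272, -0.747], [1.167, 0.539, -0.747]]]
top [0.48301778 0.03017353 1.0679465 ] [-173.25341397    1.75764972  -91.11322697]
[[[0.606, 0.438, 0.001], [0.571, 0.104, 0.262], [0.592, -0.174, 0.002], [0.585, -0.478, 0.001]], [[0.465, 0.435, 0.001], [0.46, 0.13, -0.001], [0.454, -0.168, -0.001], [0.447, -0.469, -0.0]], [[0.327, 0.434, -0.001], [0.325, 0.132, 0.001], [0.319, -0.163, 0.0], [0.312, -0.458, 0.003]], [[0.191, 0.432, 0.002], [0.191, 0.134, 0.001], [0.186, -0.158, -0.0], [0.176, -0.454, -0.004]]]
{'time_s': 0.15, 'qpos': array([67.27258986, 18.43120064, -4.01737181, 83.1583362 ,  1.29496532,
       78.54113947, -3.26087578]), 'joint_velocities': array([ 0.05395791, -0.07763116,  0.04788144, -0.20257685,  0.05197682,
       -0.02365822,  0.01956598]), 'effort': array([ 1.32119326e-04, -4.91796398e+01, -4.04550349e-01, -3.12877214e+01,
       -6.39059278e-02,  4.03730606e-02,  1.22815509e-04]), 'tool_pos': array([ 0.25936243, -0.59555762,  0.22169598]), 'tool_rot': array([-1.79914547e+02,  4.41303551e-03,  2.35376594e+01]), 'force': array([-0.05690648, -0.19256603,  0.54454977]), 'wrist_torque': array([ 0.02256327, -0.02109324, -0.04789426]), 'grasp_force': 0.0, 'grip_width': 0.0869326900193778}
```

View pics/scene.png

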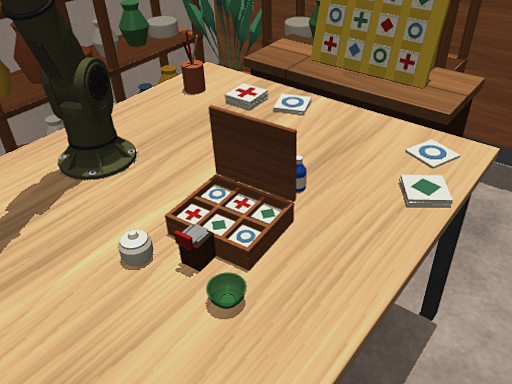

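View pics/top.png

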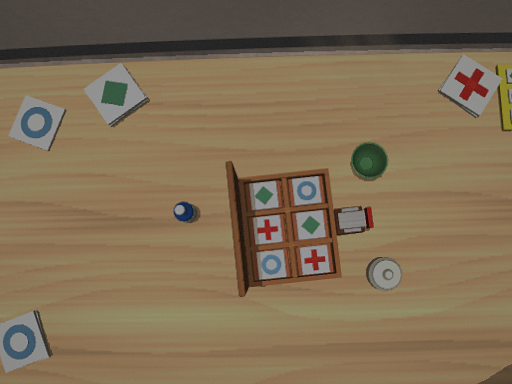

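Scene and top views: the lid stands near upright, and the bottle (top 183,212) stands behind it. The tab is at (369,217), with the jar at (385,273) and the bowl at (369,160) either side of it.

Run:
```python
from h import *
d=np.load("top.npz");P=d["P"];f=d["f"].astype(int)
s=np.load("scene.npz");Q=s["P"];g=s["f"].astype(int)
# tab: red in region
def red(f): return (f[...,0]>110)&(f[...,1]<60)&(f[...,2]<60)
m=red(f)&(P[...,2]>.088)&(P[...,2]<.12); 
m[:, :345]=0; m[:,395:]=0
T=P[m]; print("tab top",len(T),T.mean(0),T.min(0),T.max(0))
r=cv2.minAreaRect((T[:,:2]*1000).astype(np.float32)); print(r)
m=red(g)&(Q[...,2]>.08)&(Q[...,2]<.12);m[:,:165]=0;m[:,210:]=0;m[:215]=0;m[265:]=0;T=Q[m];print("tab scene",len(T),T.mean(0),T.min(0),T.max(0))
# lid inner face from scene
box=Q[100:205,205:300].reshape(-1,3)
L=box[(box[:,2]>.09)&(box[:,2]<.3)&(box[:,0]>.3)&(box[:,0]<.8)&(box[:,1]>-.1)&(box[:,1]<.25)]
from numpy.linalg import svd
for _ in range(4):
    c=L.mean(0);n=svd(L-c,full_matrices=False)[2][2]; r=(L-c)@n; L=L[abs(r)<max(.004,1.5*r.std())]
print("lid plane",len(L),c,n,r.std(),L.min(0),L.max(0))
# case from top: heights 50..70mm
b=P[160:300,225:345].reshape(-1,3);b=b[(b[:,2]>.052)&(b[:,2]<.068)]
print("rim",len(b),cv2.minAreaRect((b[:,:2]*1000).astype(np.float32)))
hi=P[150:310,215:260].reshape(-1,3);hi=hi[hi[:,2]>.2];print("lid top edge",len(hi),cv2.minAreaRect((hi[:,:2]*1000).astype(np.float32)),hi[:,2].max(),hi[:,2].mean())
for n,(u0,u1,v0,v1) in dict(jar=(360,410,250,300),bowl=(345,395,135,185),glaze=(165,205,195,230)).items():
    a=P[v0:v1,u0:u1].reshape(-1,3);a=a[a[:,2]>.02];print(n,cv2.minAreaRect((a[:,:2]*1000).astype(np.float32)),a[:,2].max())
```

```text
tab top 81 [ 0.54671968 -0.17215677  0.10618153] [ 0.52665763 -0.17732248  0.10214974] [ 0.56674756 -0.16703913  0.10924023]
((546.5846557617188, -171.90806579589844), (40.42659378051758, 8.895936012268066), 4.754177570343018)
tab scene 57 [ 0.54609045 -0.17597554  0.10411314] [ 0.52455433 -0.18291885  0.10044016] [ 0.56698861 -0.17042743  0.10620492]
lid plane 4829 [0.53072031 0.09002328 0.17961124] [ 0.08720887 -0.99603145 -0.01777543] 0.0015313568391625986 [0.40345987 0.07445605 0.090055  ] [0.64563129 0.1052314  0.26119221]
rim 2728 ((532.2473754882812, -7.362876892089844), (240.9960479736328, 205.26998901367188), 4.9087138175964355)
lid top edge 1151 ((524.8055419921875, 68.54668426513672), (239.37457275390625, 69.30327606201172), 4.915159702301025) 1.0679465024104053 0.26997383250772133
jar ((434.43988037109375, -108.04570007324219), (283.94781494140625, 72.32633972167969), 84.92603302001953) 1.0679465024104053
bowl ((592.326416015625, -97.13902282714844), (80.79579162597656, 335.308837890625), 43.036373138427734) 1.0679465024104053
glaze ((540.654296875, 134.68289184570312), (234.7340087890625, 43.32051086425781), 71.57977294921875) 1.0679465024104053
```

```bash
cat >> h.py <<'E'
ye=np.radians(4.9); cx=np.array([np.cos(ye),np.sin(ye)]); cy=np.array([-np.sin(ye),np.cos(ye)]); C=np.array([.532,-.008])
def case(x,y): return C+x*cx+y*cy
def row(p0,rpy0,p1,rpy1):
    A=rot(rpy0); t=A.T@(np.array(p1)-np.array(p0))/.3
    w=R.from_matrix(A.T@rot(rpy1)).as_rotvec()/np.pi
    return np.r_[t,w].round(3).tolist()
E
python3 - <<'E'
from h import *
P=np.load("top.npz")["P"]
for n,(u0,u1,v0,v1) in dict(jar=(360,410,250,300),bowl=(345,395,135,185),glaze=(165,205,195,230)).items():
    a=P[v0:v1,u0:u1].reshape(-1,3);a=a[(a[:,2]>.02)&(a[:,2]<.15)];print(n,cv2.minAreaRect((a[:,:2]*1000).astype(np.float32)),a[:,2].max())
A=[180,0,23.5];B=[180,0,94.9]
print(row([.26,-.596,.223],A,[.45,-.36,.37],B))
p=[.45,-.36,.37]
q=[*case(0,-.1),.37]; print("2",row(p,B,q,B)); q2=[*case(0,.16),.37]; print(q2,"3",row(q,B,q2,B))
E
```

```text
jar ((424.7421569824219, -212.4322509765625), (72.53822326660156, 71.67426300048828), 37.3314208984375) 0.08343752381229674
bowl ((679.165771484375, -190.14437866210938), (80.79579162597656, 80.82056427001953), 43.036373138427734) 0.05111524257735889
glaze ((570.6568603515625, 226.56195068359375), (42.65876388549805, 40.832435607910156), 11.873098373413086) 0.10500069369620368
[0.894, -0.469, -0.49, 0.0, 0.0, -0.397]
2 [0.812, 0.373, 0.0, 0.0, 0.0, 0.0]
[np.float64(0.5183332922980213), np.float64(0.15141524739054502), 0.37] 3 [0.867, 0.0, 0.0, 0.0, 0.0, 0.0]
```

>>> servo_tool(
  series=[
    [[0.894, -0.469, -0.49, 0, 0, -0.397, 0], [0.894, -0.469, -0.49, 0, 0, -0.397, 0], [0.894, -0.469, -0.49, 0, 0, -0.397, 0], [0.894, -0.469, -0.49, 0, 0, -0.397, 0], [0.894, -0.469, -0.49, 0, 0, -0.397, 0], [0.894, -0.469, -0.49, 0, 0, -0.397, 0], [0.894, -0.469, -0.49, 0, 0, -0.397, 0], [0.894, -0.469, -0.49, 0, 0, -0.397, 0], [0.894, -0.469, -0.49, 0, 0, -0.397, 0], [0.894, -0.469, -0.49, 0, 0, -0.397, 0], [0.894, -0.469, -0.49, 0, 0, -0.397, 0], [0.894, -0.469, -0.49, 0, 0, -0.397, 0]],
  ],
)

```text
time_s: 1.15
tool_pos: [0.4489, -0.36, 0.3691]
tool_rot: [-180.0, -0.0, 94.8]
force: [0.4, -0.4, -0.6]
grip_width: 0.0147
grasp_force: 0.0
```

>>> servo_tool(
  series=[
    [[0.812, 0.373, 0, 0, 0, 0, 0], [0.812, 0.373, 0, 0, 0, 0, 0], [0.812, 0.373, 0, 0, 0, 0, 0], [0.812, 0.373, 0, 0, 0, 0, 0], [0.812, 0.373, 0, 0, 0, 0, 0], [0.812, 0.373, 0, 0, 0, 0, 0], [0.812, 0.373, 0, 0, 0, 0, 0], [0.812, 0.373, 0, 0, 0, 0, 0], [0.812, 0.373, 0, 0, 0, 0, 0]],
  ],
)

```text
time_s: 1.9
tool_pos: [0.5394, -0.1071, 0.3691]
tool_rot: [-179.9, 0.0, 94.9]
force: [0.1, -0.6, -0.6]
grip_width: 0.0005
grasp_force: 0.0
```

>>> servo_tool(
  series=[
    [[0.867, 0, 0, 0, 0, 0, 0], [0.867, 0, 0, 0, 0, 0, 0], [0.867, 0, 0, 0, 0, 0, 0], [0.867, 0, 0, 0, 0, 0, 0], [0.867, 0, 0, 0, 0, 0, 0], [0.867, 0, 0, 0, 0, 0, 0], [0.867, 0, 0, 0, 0, 0, 0], [0.867, 0, 0, 0, 0, 0, 0], [0.867, 0, 0, 0, 0, 0, 0]],
  ],
)

```text
time_s: 2.65
tool_pos: [0.5174, 0.1494, 0.3691]
tool_rot: [-180.0, 0.1, 94.8]
force: [-0.4, -0.9, -0.2]
grip_width: 0.0005
grasp_force: 0.0
```

Run:
```python
import numpy as np
def p(t,r=.165):
    t=np.radians(t); return np.array([.1-r*np.cos(t)+.012*np.sin(t)+.0095, .06+r*np.sin(t)+.012*np.cos(t)])
s=p(100); print("descend to",s,"tx,tz",(s[0]-.16)/.3,-(s[1]-.37)/.3)
th=[100,75,50,25,0]
for a,b in zip(th,th[1:]):
    print(a,b,[[round((p(t)-p(a))[0]/.3,3),0,round(-(p(t)-p(a))[1]/.3,3),0,0,0,0] for t in np.linspace(a,b,13)[1:]])
```

```text
descend to [0.14996964 0.2204095 ] tx,tz -0.03343452549603332 0.4986349962832961
100 75 [[np.float64(-0.02), 0, np.float64(-0.005), 0, 0, 0, 0], [np.float64(-0.039), 0, np.float64(-0.008), 0, 0, 0, 0], [np.float64(-0.059), 0, np.float64(-0.012), 0, 0, 0, 0], [np.float64(-0.079), 0, np.float64(-0.014), 0, 0, 0, 0], [np.float64(-0.099), 0, np.float64(-0.016), 0, 0, 0, 0], [np.float64(-0.119), 0, np.float64(-0.017), 0, 0, 0, 0], [np.float64(-0.139), 0, np.float64(-0.017), 0, 0, 0, 0], [np.float64(-0.159), 0, np.float64(-0.016), 0, 0, 0, 0], [np.float64(-0.179), 0, np.float64(-0.015), 0, 0, 0, 0], [np.float64(-0.199), 0, np.float64(-0.013), 0, 0, 0, 0], [np.float64(-0.219), 0, np.float64(-0.01), 0, 0, 0, 0], [np.float64(-0.239), 0, np.float64(-0.007), 0, 0, 0, 0]]
75 50 [[np.float64(-0.02), 0, np.float64(0.004), 0, 0, 0, 0], [np.float64(-0.039), 0, np.float64(0.009), 0, 0, 0, 0], [np.float64(-0.058), 0, np.float64(0.015), 0, 0, 0, 0], [np.float64(-0.077), 0, np.float64(0.021), 0, 0, 0, 0], [np.float64(-0.096), 0, np.float64(0.028), 0, 0, 0, 0], [np.float64(-0.115), 0, np.float64(0.035), 
[... 1003 characters left out ...]
64(0.178), 0, 0, 0, 0]]
25 0 [[np.float64(-0.009), 0, np.float64(0.018), 0, 0, 0, 0], [np.float64(-0.018), 0, np.float64(0.036), 0, 0, 0, 0], [np.float64(-0.026), 0, np.float64(0.054), 0, 0, 0, 0], [np.float64(-0.034), 0, np.float64(0.073), 0, 0, 0, 0], [np.float64(-0.041), 0, np.float64(0.091), 0, 0, 0, 0], [np.float64(-0.047), 0, np.float64(0.111), 0, 0, 0, 0], [np.float64(-0.052), 0, np.float64(0.13), 0, 0, 0, 0], [np.float64(-0.057), 0, np.float64(0.149), 0, 0, 0, 0], [np.float64(-0.061), 0, np.float64(0.169), 0, 0, 0, 0], [np.float64(-0.064), 0, np.float64(0.189), 0, 0, 0, 0], [np.float64(-0.067), 0, np.float64(0.209), 0, 0, 0, 0], [np.float64(-0.068), 0, np.float64(0.229), 0, 0, 0, 0]]
```

>>> servo_tool(
  series=[
    [[0, 0, 0.2, 0, 0, 0, 0], [0, 0, 0.4, 0, 0, 0, 0], [-0.02, 0, 0.5, 0, 0, 0, 0], [-0.033, 0, 0.5, 0, 0, 0, 0], [-0.033, 0, 0.5, 0, 0, 0, 0], [-0.033, 0, 0.5, 0, 0, 0, 0]],
  ],
)

```text
time_s: 3.15
tool_pos: [0.518, 0.1382, 0.2187]
tool_rot: [-179.8, 0.1, 94.6]
force: [0.7, 0.6, 0.4]
grip_width: 0.0002
grasp_force: 0.0
```

>>> servo_tool(
  series=[
    [[-0.02, 0, -0.005, 0, 0, 0, 0], [-0.04, 0, -0.008, 0, 0, 0, 0], [-0.06, 0, -0.012, 0, 0, 0, 0], [-0.08, 0, -0.014, 0, 0, 0, 0], [-0.1, 0, -0.016, 0, 0, 0, 0], [-0.12, 0, -0.017, 0, 0, 0, 0], [-0.14, 0, -0.017, 0, 0, 0, 0], [-0.16, 0, -0.016, 0, 0, 0, 0], [-0.18, 0, -0.015, 0, 0, 0, 0], [-0.2, 0, -0.013, 0, 0, 0, 0], [-0.22, 0, -0.01, 0, 0, 0, 0], [-0.239, 0, -0.007, 0, 0, 0, 0]],
  ],
)

```text
time_s: 4.15
tool_pos: [0.5244, 0.0696, 0.2217]
tool_rot: [180.0, 0.0, 95.0]
force: [2.2, 3.0, 2.4]
grip_width: 0.001
grasp_force: 1.9
```

Contact at about 4 N; I'll continue along the arc.

>>> servo_tool(
  series=[
    [[-0.02, 0, 0.004, 0, 0, 0, 0], [-0.039, 0, 0.009, 0, 0, 0, 0], [-0.058, 0, 0.015, 0, 0, 0, 0], [-0.077, 0, 0.021, 0, 0, 0, 0], [-0.096, 0, 0.028, 0, 0, 0, 0], [-0.115, 0, 0.035, 0, 0, 0, 0], [-0.133, 0, 0.044, 0, 0, 0, 0], [-0.151, 0, 0.052, 0, 0, 0, 0], [-0.169, 0, 0.062, 0, 0, 0, 0], [-0.186, 0, 0.072, 0, 0, 0, 0], [-0.203, 0, 0.083, 0, 0, 0, 0], [-0.219, 0, 0.095, 0, 0, 0, 0]],
  ],
)

```text
time_s: 5.15
tool_pos: [0.5292, 0.0044, 0.1925]
tool_rot: [-179.9, 0.0, 95.0]
force: [-0.0, 2.4, 1.3]
grip_width: 0.0005
grasp_force: 1.3
```

>>> servo_tool(
  series=[
    [[-0.016, 0, 0.012, 0, 0, 0, 0], [-0.032, 0, 0.025, 0, 0, 0, 0], [-0.047, 0, 0.038, 0, 0, 0, 0], [-0.061, 0, 0.052, 0, 0, 0, 0], [-0.076, 0, 0.066, 0, 0, 0, 0], [-0.089, 0, 0.08, 0, 0, 0, 0], [-0.102, 0, 0.096, 0, 0, 0, 0], [-0.115, 0, 0.111, 0, 0, 0, 0], [-0.127, 0, 0.128, 0, 0, 0, 0], [-0.138, 0, 0.144, 0, 0, 0, 0], [-0.149, 0, 0.161, 0, 0, 0, 0], [-0.159, 0, 0.178, 0, 0, 0, 0]],
  ],
)

```text
time_s: 6.15
tool_pos: [0.5339, -0.0432, 0.1393]
tool_rot: [180.0, 0.0, 95.0]
force: [-0.6, 1.0, 0.7]
grip_width: 0.0004
grasp_force: 1.0
```

>>> servo_tool(
  series=[
    [[-0.009, 0, 0.018, 0, 0, 0, 0], [-0.018, 0, 0.036, 0, 0, 0, 0], [-0.026, 0, 0.054, 0, 0, 0, 0], [-0.034, 0, 0.073, 0, 0, 0, 0], [-0.041, 0, 0.091, 0, 0, 0, 0], [-0.047, 0, 0.111, 0, 0, 0, 0], [-0.052, 0, 0.13, 0, 0, 0, 0], [-0.057, 0, 0.145, 0, 0, 0, 0], [-0.061, 0, 0.16, 0, 0, 0, 0], [-0.064, 0, 0.175, 0, 0, 0, 0], [-0.067, 0, 0.19, 0, 0, 0, 0], [-0.068, 0, 0.205, 0, 0, 0, 0]],
  ],
)

```text
time_s: 7.15
tool_pos: [0.5357, -0.0632, 0.0779]
tool_rot: [180.0, 0.0, 95.0]
force: [0.0, 0.1, 1.6]
grip_width: 0.0001
grasp_force: 0.9
```

>>> servo_tool(
  series=[
    [[0, 0, 0.005, 0, 0, 0, 0], [0, 0, 0.01, 0, 0, 0, 0], [0, 0, 0.014, 0, 0, 0, 0], [0, 0, 0.018, 0, 0, 0, 0], [0, 0, 0.021, 0, 0, 0, 0], [0, 0, 0.024, 0, 0, 0, 0], [0, 0, 0.024, 0, 0, 0, 0]],
  ],
)

```text
time_s: 7.73
tool_pos: [0.5357, -0.0635, 0.0724]
tool_rot: [-180.0, 0.1, 95.0]
force: [-4.0, -1.0, 10.4]
grip_width: 0.0004
grasp_force: 5.2
```

>>> servo_tool(
  series=[
    [[0, 0, 0.002, 0, 0, 0, 0], [0, 0, 0.004, 0, 0, 0, 0], [0, 0, 0.004, 0, 0, 0, 0], [0, 0, 0.004, 0, 0, 0, 0]],
  ],
)

```text
time_s: 8.07
tool_pos: [0.5357, -0.0636, 0.0723]
tool_rot: [-180.0, 0.1, 95.0]
force: [-5.7, -1.4, 17.2]
grip_width: 0.0006
grasp_force: 8.9
```

>>> servo_tool(
  series=[
    [[0, 0, -0.1, 0, 0, 0, 0], [0, 0, -0.22, 0, 0, 0, 0], [0, 0, -0.33, 0, 0, 0, 0], [0, 0, -0.43, 0, 0, 0, 0], [-0.1, 0, -0.43, 0, 0, 0, 0], [-0.22, 0, -0.43, 0, 0, 0, 0], [-0.34, 0, -0.43, 0, 0, 0, 0], [-0.46, 0, -0.43, 0, 0, 0, 0], [-0.57, 0, -0.43, 0, 0, 0, 0], [-0.57, 0, -0.43, 0, 0, 0, 0], [-0.57, 0, -0.43, 0, 0, 0, 0]],
  ],
)

```text
time_s: 8.98
tool_pos: [0.5497, -0.2358, 0.1979]
tool_rot: [-179.9, -0.0, 94.7]
force: [0.1, 1.4, -0.1]
grip_width: 0.0008
grasp_force: 0.0
```

Run:
```python
from h import *
o=get_obs();print(o["tool_pos"],o["tool_rot"])
ims=[]
for n in("scene","wrist"):
    c=eyes.read_camera(n); ims.append(c["frame"]); 
    if n=="scene":
        Q=cloud(c)
    else:
        W=cloud(c); M=np.array(c["mount"]); A=rot(o["tool_rot"]); W=(W@M[:3,:3].T+M[:3,3])@A.T+o["tool_pos"]
cv2.imwrite("pics/s2.png",cv2.resize(np.hstack(ims),(800,300))[...,::-1])
for nm,X,f in(("scene",Q,ims[0]),("wrist",W,ims[1])):
    l=np.stack([(X[...,:2]-C)@cx,(X[...,:2]-C)@cy,X[...,2]],-1)
    m=(abs(l[...,0])<.1)&(l[...,1]<.08)&(l[...,1]>-.08)&(l[...,2]>.03)&(l[...,2]<.15)
    a=l[m]
    if len(a)>50: 
        k=np.linalg.lstsq(np.c_[a[:,:2],np.ones(len(a))],a[:,2],rcond=None)[0]; print(nm,"lid plane",len(a),k)
    f=f.astype(int);r=(f[...,0]>110)&(f[...,1]<60)&(f[...,2]<60)&(l[...,2]>.085)&(l[...,2]<.12)&(l[...,1]<-.12)&(l[...,1]>-.22)
    t=l[r]
    if len(t): print("tab",len(t),np.percentile(t,[2,50,98],axis=0).round(4).tolist())
```

```text
[ 0.54973879 -0.23577518  0.19794404] [-1.79944475e+02 -4.10516039e-02  9.47264443e+01]
scene lid plane 3416 [ 0.00174482 -0.00068273  0.0709007 ]
tab 57 [[-0.0209, -0.1734, 0.1014], [0.0005, -0.1691, 0.1045], [0.019, -0.1641, 0.1063]]
wrist lid plane 268 [-0.00331994 -1.41533574 -0.04178274]
tab 662 [[-0.0212, -0.1728, 0.1034], [-0.0014, -0.1683, 0.1049], [0.0192, -0.1645, 0.1065]]
```

View pics/s2.png

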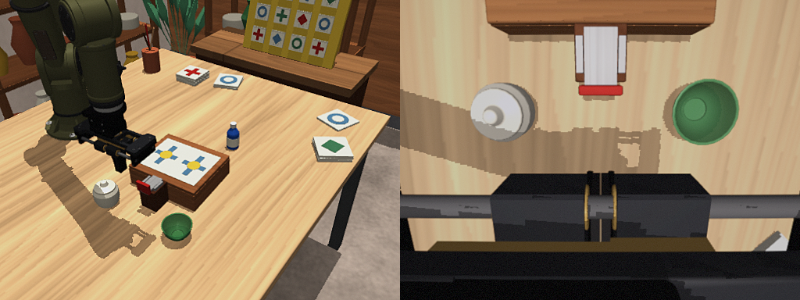

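The lid is flat at about 71 mm, so it's shut. The tab (wrist view 601,90) is in line with the fingertips (600,210), so I'll descend and push it.

>>> servo_tool(
  series=[
    [[0, 0, 0.1, 0, 0, 0, 0], [0, 0, 0.2, 0, 0, 0, 0], [0, 0, 0.29, 0, 0, 0, 0], [0, 0, 0.36, 0, 0, 0, 0], [0.03, 0, 0.36, 0, 0, 0, 0], [0.06, 0, 0.36, 0, 0, 0, 0], [0.09, 0, 0.36, 0, 0, 0, 0], [0.11, 0, 0.36, 0, 0, 0, 0], [0.13, 0, 0.36, 0, 0, 0, 0], [0.145, 0, 0.36, 0, 0, 0, 0], [0.16, 0, 0.36, 0, 0, 0, 0], [0.17, 0, 0.36, 0, 0, 0, 0]],
  ],
)

```text
time_s: 10.08
tool_pos: [0.5468, -0.183, 0.0919]
tool_rot: [179.9, 0.1, 95.0]
force: [0.9, -2.2, 1.3]
grip_width: 0.0006
grasp_force: 1.0
```

>>> servo_tool(
  series=[
    [[0.01, 0, 0, 0, 0, 0, 0], [0.02, 0, 0, 0, 0, 0, 0], [0.03, 0, 0, 0, 0, 0, 0], [0.04, 0, 0, 0, 0, 0, 0], [0.05, 0, 0, 0, 0, 0, 0], [0.06, 0, 0, 0, 0, 0, 0], [0.07, 0, 0, 0, 0, 0, 0], [0.075, 0, 0, 0, 0, 0, 0], [0.08, 0, 0, 0, 0, 0, 0], [0.085, 0, 0, 0, 0, 0, 0], [0.09, 0, 0, 0, 0, 0, 0], [0.09, 0, 0, 0, 0, 0, 0]],
  ],
)

```text
time_s: 11.08
tool_pos: [0.5437, -0.1559, 0.0908]
tool_rot: [180.0, 0.0, 95.0]
force: [1.0, -3.1, 1.0]
grip_width: 0.0004
grasp_force: 1.4
```

>>> servo_tool(
  series=[
    [[0.005, 0, 0, 0, 0, 0, 0], [0.01, 0, 0, 0, 0, 0, 0], [0.015, 0, 0, 0, 0, 0, 0], [0.02, 0, 0, 0, 0, 0, 0], [0.02, 0, 0, 0, 0, 0, 0], [0.02, 0, 0, 0, 0, 0, 0]],
  ],
)

```text
time_s: 11.58
tool_pos: [0.5437, -0.1557, 0.091]
tool_rot: [179.9, 0.4, 94.8]
force: [4.5, -12.2, -2.8]
grip_width: 0.0002
grasp_force: 6.4
```

>>> servo_tool(
  series=[
    [[0.006, 0, 0, 0, 0, 0, 0], [0.012, 0, 0, 0, 0, 0, 0], [0.012, 0, 0, 0, 0, 0, 0], [0.012, 0, 0, 0, 0, 0, 0]],
  ],
)

```text
time_s: 11.92
tool_pos: [0.5436, -0.1556, 0.091]
tool_rot: [179.8, 0.7, 94.7]
force: [5.5, -17.9, -5.6]
grip_width: 0.0006
grasp_force: 9.3
```

>>> servo_tool(
  series=[
    [[-0.03, 0, 0, 0, 0, 0, 0], [-0.08, 0, 0, 0, 0, 0, 0], [-0.16, 0, 0, 0, 0, 0, 0], [-0.26, 0, 0, 0, 0, 0, 0], [-0.26, 0, -0.12, 0, 0, 0, 0], [-0.26, 0, -0.24, 0, 0, 0, 0], [-0.26, 0, -0.36, 0, 0, 0, 0], [-0.26, 0, -0.36, 0, 0, 0, 0], [-0.26, 0, -0.36, 0, 0, 0, 0]],
  ],
)

```text
time_s: 12.67
tool_pos: [0.5511, -0.2233, 0.2012]
tool_rot: [179.8, 0.0, 95.0]
force: [-0.8, 1.2, -0.5]
grip_width: 0.0003
grasp_force: 0.0
```

Run:
```python
from h import *
o=get_obs();print(o["tool_pos"],o["force"])
ims=[]
for n in("scene","wrist"):
    c=eyes.read_camera(n); f=c["frame"]; ims.append(f); X=cloud(c)
    if n=="wrist":
        M=np.array(c["mount"]); X=(X@M[:3,:3].T+M[:3,3])@rot(o["tool_rot"]).T+o["tool_pos"]
    l=np.stack([(X[...,:2]-C)@cx,(X[...,:2]-C)@cy,X[...,2]],-1)
    a=l[(abs(l[...,0])<.1)&(abs(l[...,1])<.08)&(l[...,2]>.03)&(l[...,2]<.1)]
    if len(a)>50: print(n,"lid",np.linalg.lstsq(np.c_[a[:,:2],np.ones(len(a))],a[:,2],rcond=None)[0])
    f=f.astype(int);t=l[(f[...,0]>110)&(f[...,1]<60)&(f[...,2]<60)&(l[...,2]>.085)&(l[...,2]<.12)&(l[...,1]<-.09)&(l[...,1]>-.22)]
    if len(t): print("tab",len(t),np.percentile(t,[2,50,98],axis=0).round(4).tolist())
cv2.imwrite("pics/s3.png",cv2.resize(np.hstack(ims),(800,300))[...,::-1])
```

```text
[ 0.55107837 -0.22330565  0.20118723] [-0.83042464  1.17579535 -0.48390249]
scene lid [ 0.00170547 -0.00306898  0.07100794]
tab 52 [[-0.0206, -0.14, 0.1021], [-0.0014, -0.1354, 0.1041], [0.0184, -0.1302, 0.1061]]
wrist lid [ 0.00360598 -0.09250891  0.06820698]
tab 731 [[-0.0192, -0.1378, 0.1055], [0.0011, -0.1334, 0.1073], [0.0212, -0.1291, 0.1086]]
```

View pics/s3.png

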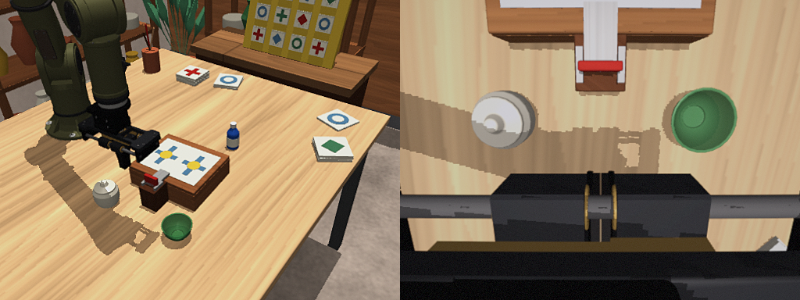

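The bolt is home against its stop: no movement from 12 to 18 N, and 34–35 mm of travel seen. It lies over the shut lid, and the jar, bowl and bottle haven't moved. The tab is now at wrist view (600,66).

```bash
python3 -c "
from cell import env
print(env.sign_off())"
```

```text
the job is handed in; nothing more can be done
None
```

The job is handed in: the lid was pushed fully shut first, then the bolt pushed home over it until it hit its stop; the camera's last look showed the jar, bottle and bowl still standing in place.

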